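Let the red chocolates out with the dispenser's rocking lever

ROBOT

A 6-joint arm with a two-finger parallel gripper is mounted at the origin on a cart in front of the work surface, level with it; the furniture and walls round the work are solid. World frame = base frame: x ahead of the robot, y to its left, z up, the work surface at z = 0. Lengths are in mm, angles in rad, forces in N, time in s.
With the tool pointing down it reaches from about 325 to 775 mm from the base axis. Payload 5.5 kg.
Tool frame: the origin (TCP) lies midway between the tips of the shut fingers; the grasp point (between the pads) lies 19 mm behind it; z points along the fingers, y is the direction in which the jaws open and shut (so a half turn about z gives the same grasp; the last joint's range is limited). The gripper opens to 85 mm and grips with 20 to 120 N. Pads are 22 mm wide; open, the fingers measure 114 mm over their backs; the gripper's body (76 mm by 85 mm) begins 54 mm behind the grasp point. The pads swing forward as they close: fully open they stand 13 mm farther back than shut.
Start: joints at [1.288, 0.091, 1.231, -0, 1.82, -0.057], TCP at [134.335, 584.782, 231.275] pointing down, gripper open.
Joint ranges: [-2.87, 2.87], [-0.86, 2.18], [0.17, 2.46], [-1.51, 4.65], [0.06, 2.69], [-2.65, 2.65]. Speed limits (rad/s): [2.57, 2.57, 3.01, 3.14, 3.14, 3.14].

INTERFACE

Orientations are given as a unit quaternion [x, y, z, w].
In Python, from bench import * gives the robot as it stands.
- The arm moves only by the tool servo_tool, never from a script. Its argument "deltas" is a list of rows, each a list of 4 numbers: the shift along the tool's x, y, z in mm, then the turn about the tool's z in degrees. A call has 1 to 8 rows; each row shifts and turns the commanded pose from where the row before left it, along the tool's axes as they then stand; what a row does not reach is not made up. A row lasts 1/8 s, in which the tool goes at most 62.5 mm and 10.7 degrees, less where a joint would pass 70% of its speed; a pose out of reach is approached as far as the arm can. A call is refused whole if a number of a shift passes 62.5 or a number of a turn 10.7, either way. A call with a gripper value outside its range is refused whole. "fingers" is the opening, from -1 (shut) to 1 (fully open), set as the call begins (left out, the last holds). The fingers move at their own pace and stop on an object; the grip force is fixed at half the most. Time passes only in rows, so rows that do not move let the fingers close. It gives the time, the measured TCP pose, the force and the opening at its end, in the units of the state.
- get_state(): the state, without advancing time (a new reading comes with each control period).
- capture(name): name is "scene" or "top" or "wrist"; returns a dict with "image" (420x560x3 uint8, blue, green, red), "vertical_fov" (degrees; the focal length in pixels is half the picture's height over the tangent of half this angle, whatever the lens; pixels are square), "cx", "cy" (the principal point, pixels), "cam_to_world" (4x4, takes a point from camera to world coordinates). Camera axes: x right, y down, z forward; pixel columns grow to the right and rows downward; lengths in mm; the calibration is good to about 2 mm. A picture is of the moment at which its call begins. There is no depth.
- hand_in(): hands the job in, once; it reports no verdict.
The state is a dict: "time": time; "joint_pos": joint angles; "joint_velocities": joint speeds; "joint_torque": joint torques, N m; "position": TCP position; "orientation": TCP orientation; "wrist_force": force on the tool from outside, world axes, zero at the start; "wrist_torque": the same for the moment, N m; "opening": opening from 0.0 (shut) to 1.0 (fully open).
Only numpy, scipy, OpenCV 4.12 (cv2) and the standard library are available. Lean on these libraries where they do the work, as an engineer would, in place of code of your own. Each camera call takes 0.05 s, during which the arm holds its last target.

TASK

Two chocolate dispensers stand on the counter; find the one that holds the red balls and, with closed fingertips, press down the black pad of its lever so that the gate lifts, and keep it down until both red balls have rolled into its dish. Then let the lever go so that the gate shuts again. Do not touch any of the balls, leave the other dispenser shut, and leave the things standing round about in place.

Things in the scene. Friction and masses are not known exactly. Their poses are not given: they have to be found in the camera images.
- red_dispenser: small fixed dispenser with the red balls (its twin stands beside it): wooden chute, white dish, rocking lever. Origin on the counter under the gate; x up the chute, away from the dish; y to the side of the press pad; z up. Chute x 0 to 130 mm, 38 wide, its floor 34 high at the gate and 52 at the back, walls 17 more. Dish x -96 to -5, y -46 to 46, 46 high.
- red_dish (a point): centre of the inner floor of the white open dish (86 x 84 mm inside, walls 38 mm high inside) at the foot of the chute of the red balls' dispenser, 8 mm above the counter
- red_gate (a point): middle of the lower edge of the red balls' gate, a plate 26 mm wide, 3 thick, hung on the far end of the lever; shut it is 39 mm above the counter. The lever's pivot is 58 mm from it towards the pad, 85 mm high, between two bracket plates 93 mm high. Pressed fully, the gate end of the lever stands up to 130 mm high.
- red_pad (a point): black ribbed press pad, 32 x 30 x 6 mm, on the lever of the red balls' dispenser; the point: centre of its top, level and 97 mm above the counter when shut, 80 mm from the pivot (x -4, y 138 mm in the dispenser's frame). Pressed fully it is 46 mm lower, 6 mm nearer the pivot and tilted with the lever. 3 N start it, 6.5 N hold it at the stop; nothing stands below it.
- red_dispenser_lever (a joint): lever of the dispenser with the red balls, rad: 0 = gate shut, grows as the pad goes down and the gate rises; hard stop at 0.58. A spring shuts it when let go. Both balls pass freely from about 0.5; they then need about a second to roll out.
- red_ball_1: red foil-wrapped chocolate ball, hard, 26 mm across, 15 g, origin at its centre; starts in the chute, against the gate; in the dish its centre is 21 mm above the counter
- red_ball_2: red foil-wrapped chocolate ball, hard, 26 mm across, 15 g, origin at its centre; starts in the chute, behind the first ball; in the dish its centre is 21 mm above the counter
- gold_dispenser: small fixed dispenser with the gold-coloured balls (its twin stands beside it): wooden chute, white dish, rocking lever. Origin on the counter under the gate; x up the chute, away from the dish; y to the side of the press pad; z up. Chute x 0 to 130 mm, 38 wide, its floor 34 high at the gate and 52 at the back, walls 17 more. Dish x -96 to -5, y -46 to 46, 46 high.
- gold_dish (a point): centre of the inner floor of the white open dish (86 x 84 mm inside, walls 38 mm high inside) at the foot of the chute of the gold-coloured balls' dispenser, 8 mm above the counter
- gold_gate (a point): middle of the lower edge of the gold-coloured balls' gate, a plate 26 mm wide, 3 thick, hung on the far end of the lever; shut it is 39 mm above the counter. The lever's pivot is 58 mm from it towards the pad, 85 mm high, between two bracket plates 93 mm high. Pressed fully, the gate end of the lever stands up to 130 mm high.
- gold_pad (a point): black ribbed press pad, 32 x 30 x 6 mm, on the lever of the gold-coloured balls' dispenser; the point: centre of its top, level and 97 mm above the counter when shut, 80 mm from the pivot (x -4, y 138 mm in the dispenser's frame). Pressed fully it is 46 mm lower, 6 mm nearer the pivot and tilted with the lever. 3 N start it, 6.5 N hold it at the stop; nothing stands below it.
- gold_dispenser_lever (a joint): lever of the dispenser with the gold-coloured balls, rad: 0 = gate shut, grows as the pad goes down and the gate rises; hard stop at 0.58. A spring shuts it when let go. Both balls pass freely from about 0.5; they then need about a second to roll out.
- gold_ball_1: gold-coloured foil-wrapped chocolate ball, hard, 26 mm across, 15 g, origin at its centre; starts in the chute, against the gate; in the dish its centre is 21 mm above the counter
- gold_ball_2: gold-coloured foil-wrapped chocolate ball, hard, 26 mm across, 15 g, origin at its centre; starts in the chute, behind the first ball; in the dish its centre is 21 mm above the counter
- dessert_a: lidded white dessert cup with brown topping, about 84 mm wide, 90 high, loose, behind the lever of the red balls' dispenser; origin under its centre; bystander
- dessert_b: lidded white dessert cup with green topping, about 84 mm wide, 90 high, loose, behind the lever of the gold balls' dispenser; origin under its centre; bystander
- glass: small clear glass, 64 mm wide, 80 high, loose, at the left; origin under its centre; bystander
- tamper: coffee tamper, steel foot 58 mm wide, dark wooden handle, 94 high, does not move, at the right; origin under its centre; bystander
- stamp: hand stamp with red handle, 24 x 34 mm, 74 high, loose, at the right; origin under its centre; bystander

How it is judged (in metres and radians):
On the way, in this order (a step that is already met when the one before it is completed fails the run):
1. a finger presses down the pad of the red balls' dispenser and the gate starts to lift (value of joint red_dispenser_lever above 0.15 rad and contact force between the fingers and red_dispenser_lever_c4 above 0.5 N), for 0.1 s.
2. both red balls lie in the dish (x of red_ball_1 in the frame of red_dispenser between -0.095 and -0.005 m and y of red_ball_1 in the frame of red_dispenser between -0.045 and 0.045 m and height (world z) of each of red_ball_1, red_ball_2 below 0.035 m and x of red_ball_2 in the frame of red_dispenser between -0.095 and -0.005 m and y of red_ball_2 in the frame of red_dispenser between -0.045 and 0.045 m), for 0.2 s.
At the end, for the whole second after the job is handed in: both red balls lie at rest (under 50 mm/s) inside the dish of their own dispenser, both levers are back within 0.06 rad of shut, the gold balls and the bystanders are within 20 mm of where they started (all of step 2 and value of joint each of red_dispenser_lever, gold_dispenser_lever below 0.06 rad and linear speed of each of red_ball_1, red_ball_2 below 0.05 m/s and distance of each of gold_ball_1, gold_ball_2, dessert_a, dessert_b, glass, stamp from where it was at the start of the episode below 0.02 m); the robot touches nothing.
It fails at once if a ball is touched by the robot (contact force between any of the fingers, the arm and red_ball_1 above 0.2 N or contact force between any of the fingers, the arm and red_ball_2 above 0.2 N or contact force between any of the fingers, the arm and gold_ball_1 above 0.2 N or contact force between any of the fingers, the arm and gold_ball_2 above 0.2 N).
It fails at once if the lever of the gold balls' dispenser is pressed (value of joint gold_dispenser_lever above 0.12 rad).
It fails at once if a gold ball leaves its place (distance of any of gold_ball_1, gold_ball_2 from where it was at the start of the episode above 0.02 m).
It fails at once if a bystander is moved by more than 20 mm or tipped (distance of any of dessert_a, dessert_b, glass, stamp from where it was at the start of the episode above 0.02 m or angle between any of dessert_a, dessert_b, glass, stamp's own z axis and vertical above 0.3 rad).
It also fails if it takes over 32 s, if anything falls off the work surface, if the arm or the gripper's body presses on something with over 40 N, if the wrist force passes 120 N, or if a joint passes its speed limit or range.

## Working session

There is one attempt and no reset: what is moved stays moved. The work goes in short steps, Python scripts to look and compute and a tool call to move; the robot and the scene stay as the last step left them, time stands still between calls to the robot, and variables do not carry over. Pictures are saved under pics/ and viewed, and the job is handed in when it is done.

Besides the shell and the picture viewer there is one more tool, called after ">>>" by a JSON object that holds its "method" and its "body". servo_tool: Moves the arm, as the interface text tells. Its arguments: {"type":"object","properties":{"deltas":{"type":"array"},"fingers":{"type":"number"}},"required":["deltas"]}

```bash
mkdir -p pics
python3 - <<'E'
from bench import *
import cv2,pickle
s=get_state();print(s)
for n in("scene","top","wrist"):
    c=capture(n);cv2.imwrite(f"pics/{n}0.png",c["image"]);pickle.dump(c,open(n+"0.pkl","wb"))
    print(n,c["vertical_fov"],c["cx"],c["cy"],c["cam_to_world"])
E
```

```text
{'time': 0.0, 'joint_pos': array([ 1.28827185e+00,  9.18656217e-02,  1.23184764e+00,  2.14231440e-05,
        1.81984808e+00, -5.66777690e-02]), 'joint_velocities': array([-4.52934431e-04,  1.35137849e-03, -1.14911754e-03,  1.05337588e-04,
       -1.57708152e-04, -4.06781029e-05]), 'joint_torque': array([ 1.37843890e-04, -4.58715606e+01, -4.18036687e+01,  5.77074729e-05,
        1.11813794e-02,  7.74967162e-06]), 'position': array([134.26069376, 584.49107298, 230.16844227]), 'orientation': array([ 1.12680847e-01,  9.93630745e-01, -9.68470848e-04, -1.76381802e-04]), 'wrist_force': array([0.05768942, 0.39113856, 0.57721432]), 'wrist_torque': array([-0.02477379,  0.02881805,  0.01167771]), 'opening': 0.9976821597263863}
scene 53.51263376463401 276.83046895592526 212.60750196558112 [[ 6.52370593e-01 -5.93416284e-01  4.71454900e-01 -7.38626110e+01]
 [-7.57687616e-01 -4.95916156e-01  4.24236541e-01 -5.48252711e+02]
 [-1.79467702e-02 -6.33974983e-01 -7.73145286e-01  1.05127572e+03]
 [ 0.00000000e+00  0.00000000e+00  0.00000000e+00  1.00000000e+00]]
top 55.50796904069816 280.64461851374415 207.22763868187909 [[ 1.71499778e-02 -9.85217511e-01  1.70447451e-01  3.02934686e+02]
 [-9.99608365e-01 -2.06650607e-02 -1.88698536e-02  1.68239719e+01]
 [ 2.21132171e-02 -1.70057080e-01 -9.85186071e-01  1.38931183e+03]
 [ 0.00000000e+00  0.00000000e+00  0.00000000e+00  1.00000000e+00]]
wrist 64.461956338729 282.72560872091765 202.56447462617453 [[ 2.23582747e-01  9.39230806e-01  2.60492318e-01  6.95160837e+01]
 [ 9.74684061e-01 -2.15088453e-01 -6.10568415e-02  5.98480459e+02]
 [-1.31757663e-03  2.67548967e-01 -9.63543364e-01  3.72270331e+02]
 [ 0.00000000e+00  0.00000000e+00  0.00000000e+00  1.00000000e+00]]
```

View pics/scene0.png

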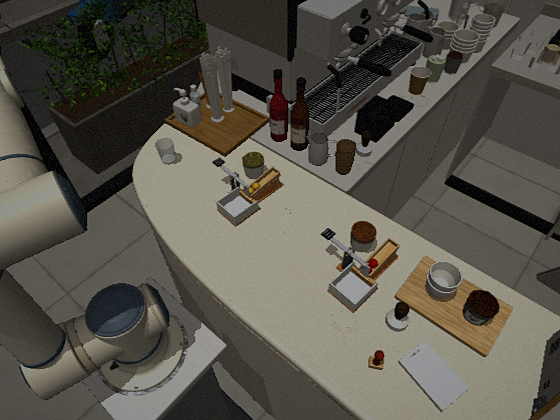

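View pics/top0.png

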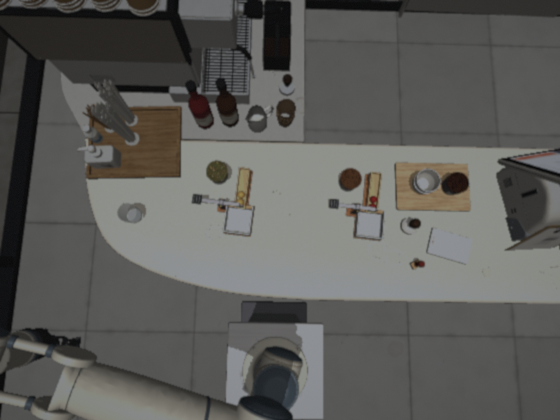

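View pics/wrist0.png

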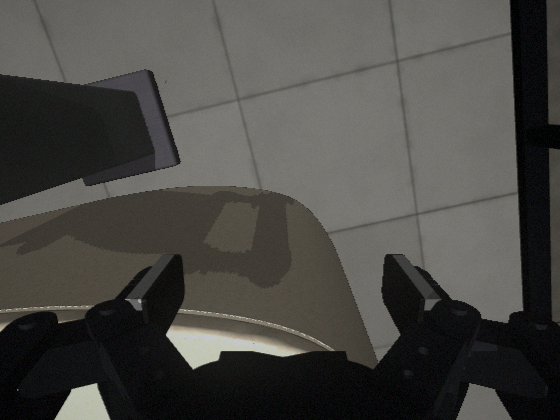

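The red dispenser is the right one: red balls at (373,202) in top, pad at (335,204), dish at (368,225). In scene, its pad is at (328,234). Next I'll zoom in and triangulate.

Run:
```python
import cv2,pickle,numpy as np
t=pickle.load(open("top0.pkl","rb"))["image"];s=pickle.load(open("scene0.pkl","rb"))["image"]
a=cv2.resize(t[160:250,320:440],None,fx=5,fy=5,interpolation=cv2.INTER_CUBIC)
b=cv2.resize(s[210:330,305:425],None,fx=5,fy=5,interpolation=cv2.INTER_CUBIC)
cv2.imwrite("pics/za.png",cv2.convertScaleAbs(a,alpha=1.3,beta=20));cv2.imwrite("pics/zb.png",cv2.convertScaleAbs(b,alpha=1.3,beta=20))
```

```text
(no output)
```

View pics/za.png

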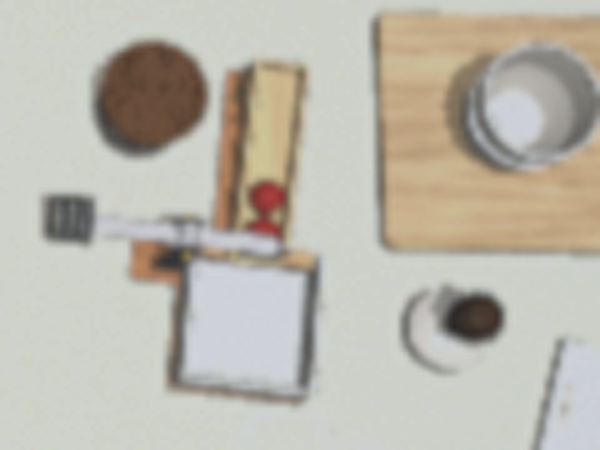

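View pics/zb.png

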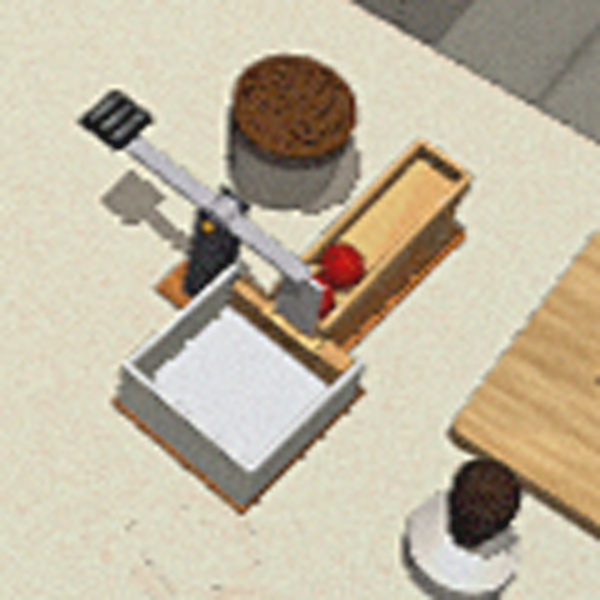

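Pad centre is at about (69,218) in the top zoom and (117,119) in the scene zoom. The lever's gate end is at about (275,246) and (318,284). I'll threshold the dark pad blob and cast rays onto z=97.

```bash
cat > h.py <<'E'
import numpy as np
def ray(c,u,v):
    f=c["image"].shape[0]/2/np.tan(np.radians(c["vertical_fov"])/2)
    M=np.array(c["cam_to_world"]);d=M[:3,:3]@np.array([(u-c["cx"])/f,(v-c["cy"])/f,1]);return M[:3,3],d/np.linalg.norm(d)
def plane(c,u,v,z):
    o,d=ray(c,u,v);return o+d*(z-o[2])/d[2]
def tri(a,b):
    A=np.zeros((3,3));r=np.zeros(3)
    for o,d in(a,b):
        P=np.eye(3)-np.outer(d,d);A+=P;r+=P@o
    x=np.linalg.solve(A,r);return x,[np.linalg.norm((np.eye(3)-np.outer(d,d))@(x-o)) for o,d in(a,b)]
E
python3 - <<'E'
import cv2,pickle,numpy as np
from h import *
t=pickle.load(open("top0.pkl","rb"));s=pickle.load(open("scene0.pkl","rb"))
z=lambda x,y,ox,oy:((x+.5)/5-.5+ox,(y+.5)/5-.5+oy)
def blob(c,x0,y0,x1,y1,th):
    g=c["image"][y0:y1,x0:x1].max(2);m=(g<th).astype(np.uint8);n,l,st,ce=cv2.connectedComponentsWithStats(m)
    i=1+np.argmax(st[1:,4]);print(st[i],ce[i]+[x0,y0]);return ce[i]+[x0,y0]
pt=blob(t,326,195,341,212,110);ps=blob(s,318,224,336,242,100)
print("pad",plane(t,*pt,97),plane(s,*ps,97),tri(ray(t,*pt),ray(s,*ps)))
def both(n,a,b,h):
    A=z(*a,320,160);B=z(*b,305,210);print(n,plane(t,*A,h).round(1),plane(s,*B,h).round(1),tri(ray(t,*A),ray(s,*B)))
# rim outer corners of dish z46, scene
for p in((235,275),(362,362),(248,470),(122,364)): print("rim",plane(s,*z(*p,305,210),46).round(1))
for p in((422,143),(470,178)): print("chuteback",plane(s,*z(*p,305,210),69).round(1))
both("dessert",(152,95),(294,105),90)
both("gateend",(280,244),(318,285),95)
for p in((187,262),(318,262),(303,388),(178,380)): print("rimtop",plane(t,*z(*p,320,160),46).round(1))
E
```

```text
[ 2  4 11 10 99] [333.32323232 203.42424242]
[  3   4  15  12 104] [327.81730769 233.63461538]
pad [ 542.910185   -181.66860964   97.        ] [ 542.37394111 -186.03083266   97.        ] (array([ 544.85185836, -183.30589946,   91.53056952]), [np.float64(1.187922568688573), np.float64(1.1879225686885235)])
rim [ 530.7 -282.3   46. ]
rim [ 528.9 -366.8   46. ]
rim [ 434.8 -355.8   46. ]
rim [ 443.5 -267.5   46. ]
chuteback [ 660.4 -320.1   69. ]
chuteback [ 656.6 -353.8   69. ]
dessert [ 630.2 -239.4   90. ] [ 621.1 -255.    90. ] (array([ 638.29238863, -245.93577433,   63.73142398]), [np.float64(1.9165702895069052), np.float64(1.916570289506955)])
gateend [ 529.5 -322.2   95. ] [ 524.5 -332.6   95. ] (array([ 533.7436968 , -327.82623341,   77.88100018]), [np.float64(1.6313117393885197), np.float64(1.631311739388523)])
rimtop [ 524.2 -270.7   46. ]
rimtop [ 526.1 -360.9   46. ]
rimtop [ 439.3 -348.3   46. ]
rimtop [ 443.1 -263.3   46. ]
```

Pad is near (542.5, -184, 97) with dispenser yaw about -0.13. I'll shut the fingers and travel at a constant height of 230.

>>> {"method": "servo_tool", "body": {"deltas": [[-18,-20,-4,0],[-36,-41,0,0],[-36,-41,0,0],[-36,-41,0,0],[-36,-41,0,0],[-36,-41,0,0],[-36,-41,0,0],[-36,-41,0,0]], "fingers": -1}}

```text
time: 1.15
position: [329.1, 223.5, 235.1]
orientation: [0.112, 0.994, 0.0, 0.0]
wrist_force: [0.6, 0.7, 0.6]
opening: -0.004
```

>>> {"method": "servo_tool", "body": {"deltas": [[-36,-41,0,0],[-36,-41,0,0],[-36,-41,0,0],[-36,-41,0,0],[-36,-41,0,0],[-36,-41,0,0],[-36,-41,0,0],[-20,-24,0,0]]}}

```text
time: 2.15
position: [524.7, -141.2, 234.2]
orientation: [0.114, 0.994, 0.0, -0.001]
wrist_force: [-0.5, 1.7, 0.7]
opening: 0.003
```

>>> {"method": "servo_tool", "body": {"deltas": [[0,0,0,-5.4],[0,0,0,0],[0,0,0,0],[0,0,0,0]]}}

```text
time: 2.65
position: [524.2, -138.4, 235.5]
orientation: [0.066, 0.998, -0.0, 0.0]
wrist_force: [0.8, 0.1, -0.6]
opening: -0.0
```

Run:
```python
from bench import *
import cv2,pickle
c=capture("wrist");c["st"]=get_state();cv2.imwrite("pics/w1.png",cv2.convertScaleAbs(c["image"],alpha=1.3,beta=15));pickle.dump(c,open("w1.pkl","wb"))
print(c["cam_to_world"],c["st"]["position"])
```

```text
[[ 1.31096722e-01  9.55083057e-01  2.65763061e-01  4.58153561e+02]
 [ 9.91369526e-01 -1.26389174e-01 -3.48172411e-02 -1.30947139e+02]
 [ 3.36216721e-04  2.68033826e-01 -9.63409443e-01  3.77471528e+02]
 [ 0.00000000e+00  0.00000000e+00  0.00000000e+00  1.00000000e+00]] [ 524.15896619 -138.4653316   235.47896251]
```

View pics/w1.png

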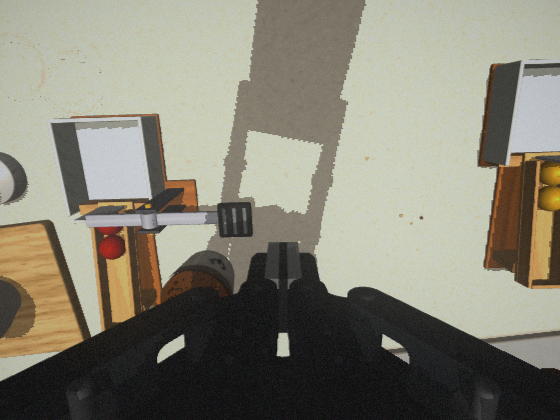

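The wrist view shows the pad centred at about (236,219), with shut fingertips at (283,255). Dessert_a is left of the fingers, and the gold dispenser is far to the right.

Run:
```python
import pickle,numpy as np
from h import *
c=pickle.load(open("w1.pkl","rb"))
for p in((236,219),(219,203),(252,202),(253,236),(220,237)):print(plane(c,*p,97).round(1))
a=plane(c,85,220,93);b=plane(c,215,218,93);print(a,b,np.arctan2(*(b-a)[:2]))
```

```text
[ 545.1 -184.1   97. ]
[ 528.6 -196.4   97. ]
[ 531.5 -167.6   97. ]
[ 563.  -171.7   97. ]
[ 560.  -201.3   97. ]
[ 529.43336794 -319.66464854   93.        ] [ 542.91192936 -203.40801801   93.        ] 0.11542268639332517
```

>>> {"method": "servo_tool", "body": {"deltas": [[-26,-42.5,0,0],[0,0,30,0],[0,0,40,0],[0,0,40,0],[0,0,15,0],[0,0,0,0],[0,0,0,0]]}}

```text
time: 3.58
position: [545.4, -184.7, 112.7]
orientation: [0.066, 0.998, -0.001, 0.002]
wrist_force: [-0.3, 0.8, -0.3]
opening: -0.006
```

Run:
```python
from bench import *
import cv2,pickle
s=get_state();print(s["position"],s["wrist_force"])
for n in("wrist","scene"):
    c=capture(n);im=c["image"]
    if n=="scene": im=cv2.resize(im[190:310,270:430],None,fx=5,fy=5)
    cv2.imwrite(f"pics/{n}2.png",cv2.convertScaleAbs(im,alpha=1.3,beta=15))
```

```text
[ 545.40119587 -184.69143263  112.66098184] [-0.31566875  0.82564524 -0.25682127]
```

View pics/wrist2.png

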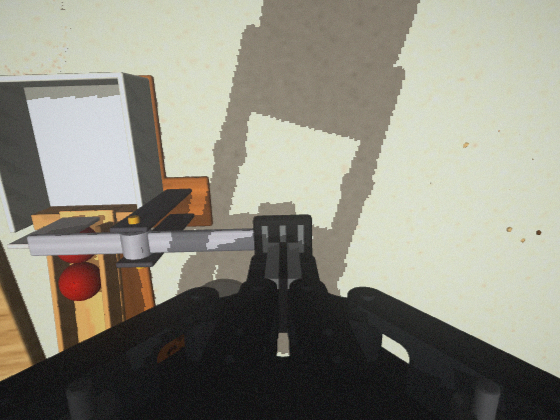

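View pics/scene2.png

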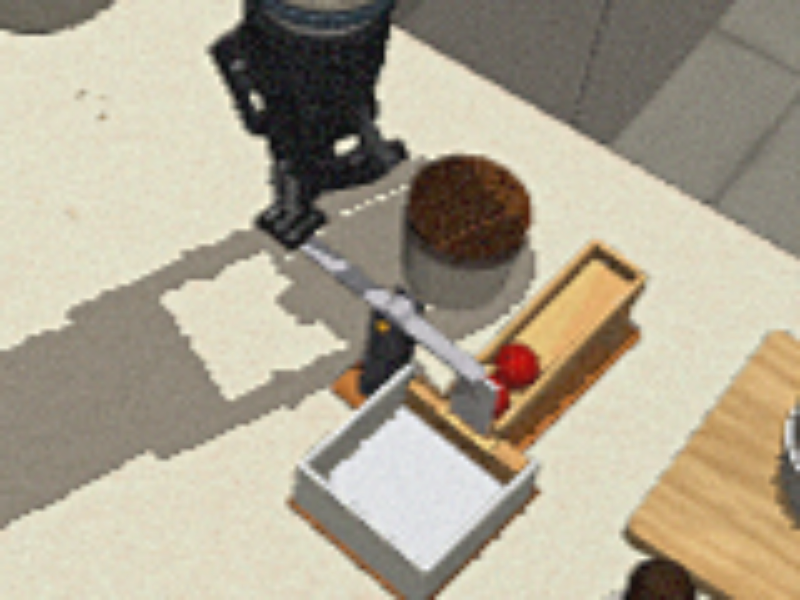

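Fingertips sit over the pad: pad spans x 254–312 and the fingers are at 283. Pressing down.

>>> {"method": "servo_tool", "body": {"deltas": [[0,0,8,0],[0,0,8,0],[0,0,8,0],[0,0,8,0],[0,0,8,0],[0,0,8,0],[0,0,6,0]]}}

```text
time: 4.55
position: [544.5, -185.4, 56.4]
orientation: [0.066, 0.998, -0.001, 0.0]
wrist_force: [-0.6, -0.4, 6.3]
opening: 0.001
```

>>> {"method": "servo_tool", "body": {"deltas": [[0,0,2,0],[0,0,1,0],[0,0,0,0]]}}

```text
time: 4.92
position: [544.5, -185.3, 53.6]
orientation: [0.066, 0.998, -0.001, 0.0]
wrist_force: [-1.0, -0.3, 7.2]
opening: 0.001
```

Run:
```python
from bench import *
import cv2,pickle
s=get_state();print(s["position"],s["wrist_force"])
for n in("wrist","scene"):
    c=capture(n);im=c["image"]
    if n=="scene": im=cv2.resize(im[190:310,270:430],None,fx=5,fy=5)
    cv2.imwrite(f"pics/{n}3.png",cv2.convertScaleAbs(im,alpha=1.3,beta=15))
```

```text
[ 544.46064595 -185.33870807   53.60709389] [-1.02421852 -0.28963257  7.16640845]
```

View pics/wrist3.png

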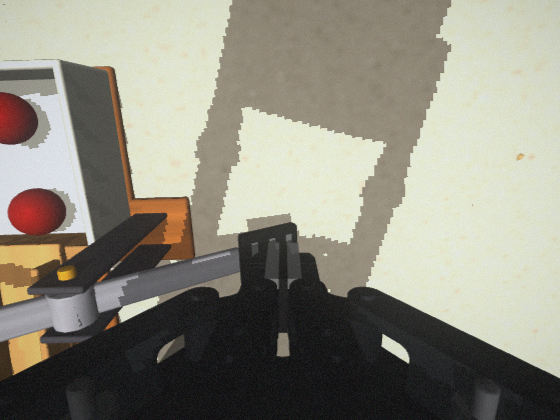

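View pics/scene3.png

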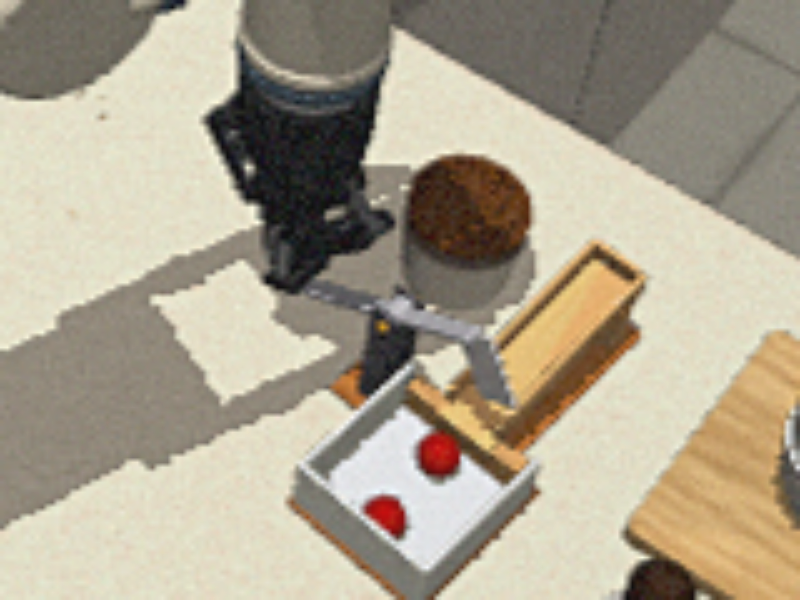

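Both red balls are in the dish: scene zoom (438,453) and (384,517). I'll hold a second, then release upward.

>>> {"method": "servo_tool", "body": {"deltas": [[0,0,0,0],[0,0,0,0],[0,0,0,0],[0,0,0,0],[0,0,0,0],[0,0,0,0],[0,0,0,0],[0,0,0,0]]}}

```text
time: 6.02
position: [544.5, -185.3, 53.7]
orientation: [0.066, 0.998, -0.001, 0.0]
wrist_force: [-0.7, -0.5, 5.7]
opening: 0.002
```

>>> {"method": "servo_tool", "body": {"deltas": [[0,0,-8,0],[0,0,-10,0],[0,0,-10,0],[0,0,-10,0],[0,0,-12,0],[0,0,-20,0],[0,0,-30,0],[0,0,-30,0]]}}

```text
time: 7.02
position: [544.1, -184.9, 184.7]
orientation: [0.066, 0.998, -0.0, -0.0]
wrist_force: [0.2, 0.2, 1.0]
opening: -0.0
```

>>> {"method": "servo_tool", "body": {"deltas": [[0,40,-10,0],[0,40,0,0],[0,0,0,0],[0,0,0,0],[0,0,0,0],[0,0,0,0],[0,0,0,0],[0,0,0,0]]}}

```text
time: 8.02
position: [554.8, -105.4, 193.2]
orientation: [0.066, 0.998, -0.0, -0.0]
wrist_force: [0.6, -0.2, 0.2]
opening: -0.004
```

Run:
```python
from bench import *
import cv2,pickle
from h import *
s=get_state();print(s["time"],s["position"],s["wrist_force"])
for n in("wrist","scene"):
    c=capture(n);im=c["image"]
    if n=="scene":
        hsv=cv2.cvtColor(im,cv2.COLOR_BGR2HSV);m=cv2.inRange(hsv,(0,150,60),(6,255,255))|cv2.inRange(hsv,(174,150,60),(180,255,255))
        k,l,st,ce=cv2.connectedComponentsWithStats(m)
        R=np.array([[np.cos(.12),-np.sin(.12)],[np.sin(.12),np.cos(.12)]])
        for i in range(1,k):
            if st[i,4]>15 and 320<ce[i][0]<390 and 250<ce[i][1]<310: p=plane(c,*ce[i],21);print("ball",ce[i],p,R@(p[:2]-[532,-320.5]))
        im=cv2.resize(im[190:310,270:430],None,fx=5,fy=5)
    cv2.imwrite(f"pics/{n}4.png",cv2.convertScaleAbs(im,alpha=1.3,beta=15))
```

```text
8.025 [ 554.83922032 -105.37088112  193.21383352] [ 0.61382246 -0.23534849  0.21716867]
ball [357.43636364 280.01818182] [ 513.98761634 -317.00250193   21.        ] [-18.30154326   1.31604408]
ball [346.54545455 292.66666667] [ 461.44705707 -316.38734892   21.        ] [-70.53790557  -4.36297302]
```

View pics/wrist4.png

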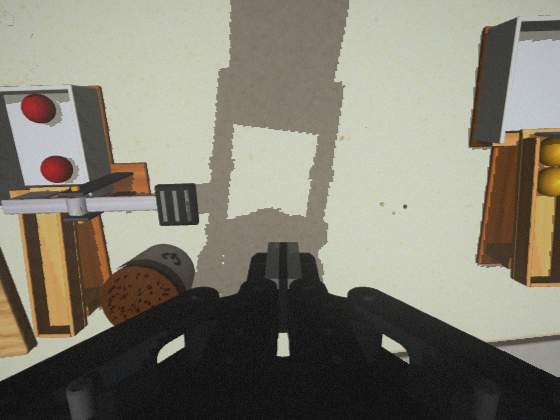

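View pics/scene4.png

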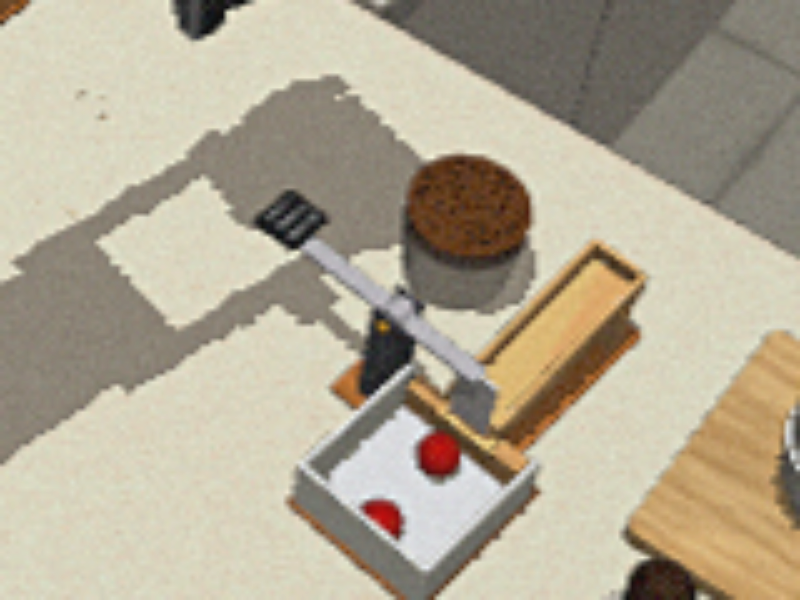

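>>> {"method": "servo_tool", "body": {"deltas": [[0,0,0,0],[0,0,0,0],[0,0,0,0],[0,0,0,0],[0,0,0,0],[0,0,0,0],[0,0,0,0],[0,0,0,0]]}}

```text
time: 9.12
position: [554.9, -105.1, 193.3]
orientation: [0.066, 0.998, -0.0, -0.0]
wrist_force: [-0.2, -0.2, -0.6]
opening: 0.002
```

Run:
```python
from bench import *
import cv2,pickle
from h import *
c=capture("scene");im=c["image"]
hsv=cv2.cvtColor(im,cv2.COLOR_BGR2HSV);m=cv2.inRange(hsv,(0,150,60),(6,255,255))|cv2.inRange(hsv,(174,150,60),(180,255,255))
k,l,st,ce=cv2.connectedComponentsWithStats(m)
for i in range(1,k):
    if st[i,4]>15 and 320<ce[i][0]<390 and 250<ce[i][1]<310: print("ball",ce[i],plane(c,*ce[i],21))
print(get_state()["wrist_force"],hand_in())
```

```text
ball [357.5 280. ] [ 514.15143879 -317.10622928   21.        ]
ball [346.46875 292.53125] [ 461.65545543 -315.9881197    21.        ]
the job is handed in; nothing more can be done
[ 0.41295006 -0.60515714  0.38509943] None
```

I pressed the red dispenser's pad with closed fingertips, using about 6–7 N. I held it down until both red balls were in the dish, then lifted off so the lever could spring back. I handed the job in at about 9.2 s.

- **Red balls:** Both lie in the dish, at about x -18 and -70 mm in the dispenser's frame. They moved less than 0.5 mm between two pictures about 1 s apart, so they are at rest.
- **Lever:** The red pad and gate look back in the shut position. I judged this by eye and did not measure the lever angle.
- **Contact:** The wrist force is back to about zero and the gripper is well clear of everything.
- **Other objects:** In the last wrist and scene pictures, the gold balls are still in their chute and dessert_a looks undisturbed. I did not re-measure the glass, the stamp or dessert_b. The arm passed well above or away from the things on the counter.

One measurement disagreed slightly. The first two-camera estimate of the pad height was about 5 mm low (91.5 mm instead of 97 mm), so I used the stated height and a wrist-camera sighting instead. No other check failed.

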